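Store the small weight and snap its cover on

ROBOT

A 7-joint arm with a two-finger parallel gripper is mounted at the origin on a cart in front of the work surface, level with it; the furniture and walls round the work are solid. World frame = base frame: x ahead of the robot, y to its left, z up, the work surface at z = 0. Lengths are in m, angles in rad, forces in N, time in s.
With the tool pointing down it reaches from about 0.425 to 0.95 m from the base axis. Payload 16.7 kg.
Tool frame: the origin (TCP) lies on the centre line of the jaws, within the pads' length; the fingertips stand 22 mm ahead of it and the grasp point (between the pads) lies 3 mm ahead of it; z points along the fingers, y is the direction in which the jaws open and shut (so a half turn about z gives the same grasp; the last joint's range is limited). The gripper opens to 94 mm and grips with 3 to 60 N. Pads are 16 mm wide; open, the fingers measure 119 mm over their backs; the gripper's body (75 mm by 177 mm) begins 78 mm behind the grasp point.
Start: joints at [0.97, 0.426, 0.074, 1.606, -0.034, 1.111, -0.067], TCP at [0.295, -0.607, 0.227] pointing down, gripper open.
Joint ranges: [-2.85, 2.85], [-0.5, 2.14], [-1.23, 1.37], [0.21, 2.46], [-1.02, 4.16], [0.16, 2.05], [-2.73, 2.73]. Speed limits (rad/s): [1.89, 1.89, 2.39, 2.39, 3.01, 3.01, 3.01].

INTERFACE

Orientations are given as [roll, pitch, yaw] about the fixed x, y, z axes, in that order (R = Rz(yaw) Ry(pitch) Rx(roll)).
In Python, from workcell import sensors, imaging, arm, finder gives the robot as it stands. The module is installed in compiled form; this text tells all that it offers.
- The arm moves only by the tool drive_tool, never from a script. Its argument "rows" is a list of rows, each a list of 7 numbers: the turn, a rotation vector about the tool's x, y, z in degrees, then the shift along the tool's x, y, z in cm, then the finger opening in cm, from 0 to 9.4. A call has 1 to 20 rows; each row shifts and turns the commanded pose from where the row before left it, along the tool's axes as they then stand; what a row does not reach is not made up. A row lasts 1/12 s, in which the tool goes at most 41.7 mm and 7.16 degrees, less where a joint would pass 70% of its speed; a pose out of reach is approached as far as the arm can. A call with a gripper value outside its range is refused whole. The fingers move at their own pace and stop on an object; "newtons" is the grip in N (left out, the last holds). Time passes only in rows, so rows that do not move let the fingers close. It gives the time, the measured TCP pose, the force and the opening at its end, in the units of the state.
- sensors.observe(): the state, without advancing time (a new reading comes with each control period).
- imaging.grab_frame(name): name is "scene" or "top"; returns the picture (420x560x3 uint8, red, green, blue); there is no depth.
- imaging.camera_params(name): a dict with "mtx" (3x3 intrinsics, pixels), "D" ([k1, k2, p1, p2, k3] as OpenCV has them; the pictures are not rectified), "extrinsics" (4x4, takes a point from camera to world coordinates). Camera axes: x right, y down, z forward; pixel columns grow to the right and rows downward; lengths in m; the calibration is good to about 2 mm. A picture is of the moment at which its call begins. camera_params takes no time and is no camera call.
- arm.sign_off(): hands the job in, once; it reports no verdict.
Trained networks look in the newest picture that a camera, given by its name, has taken for a name from the list of things; names that differ only in an ending like _2 or _b are one class to them, and where a whole thing is asked for, a point or a joint stands for the part that bears it (a point fixed in the world has none). Each returns a list of dicts, best first, with "conf" (0 to 1); they miss things now and then, are a little off and sometimes report something else, mostly with a low value. They report only what shows in the picture. A call takes as long as a camera call. They do not tell look-alikes from the thing itself.
- finder.search_frame(query, camera): "point" ([x, y, z] in m, in world coordinates, good to about 4 mm: the middle of the surface that is visible of it).
- finder.regions_of(query, camera): "region" (420x560 bool, what is visible of it).
The state is a dict: "time": time; "joint_positions": joint angles; "qd": joint speeds; "tau": joint torques, N m; "tool_pos": TCP position; "tool_rot": TCP orientation; "force": force on the tool from outside, world axes, zero at the start; "wrist_torque": the same for the moment, N m; "finger_gap": opening from 0.0 (shut) to 1.0 (fully open).
Only numpy, scipy, OpenCV 4.12 (cv2) and the standard library are available. Lean on these libraries where they do the work, as an engineer would, in place of code of your own. Each camera call takes 0.05 s, during which the arm holds its last target.

TASK

Set the smaller of the two slotted steel weights upright in the seat in the middle of the storage tray and let go; then fit the loose white cover over it, its longer side along the tray's, and press it straight down until the clip arms at both ends have snapped over the tray's rim and the cover is fully home and level. Work by feel and gently: the stand must never take more than 50 N, knocks included, and the larger weight stays where it is.

Things in the scene. Friction and masses are not known exactly. Their poses are not given: they have to be found in the camera images.
- small_weight_mid (a point): The smaller slotted steel weight: a plain disc about 46 mm across and 28 mm high with a narrow slot from centre to side, standing on its base; about 0.33 kg. The point is on its axis, 14 mm above its underside; z points up.
- stand_top (a point): Point of the fixed stand (see stand), 34 mm above the bench on the tray's centre line; z up, y along the tray's longer side. The tray stands an UNKNOWN extra height h of 0 to 8 mm up, not reported: feel for it. Heights above this point, plus h: weight seat 0; tops of the four low stops round it, 52 mm between opposite ones, +4 mm; tray floor round them -6 mm; rim (top of walls) +10 mm.
- stand: Storage stand fixed to the bench: grey plinth 110 x 110 x 14 mm with an open tray on a levelling screw. Origin on the bench under the tray's centre, axes as stand_top. Tray inside 72 mm in x by 76 mm in y, outside 80 x 84 mm; at both y ends the rim has an outward lip 4.5 mm thick, out to y = +-46 mm, that the clips catch under.
- cover: Loose white box cap standing on its skirt; about 0.19 kg. Origin at the centre of the skirt's lower edge; z up, y its longer side, through both clips (half turn is the same). Skirt 69 x 73 mm, edge tapered, enters the tray with 1.5 mm play a side. Flange underside 14 mm above the origin lands on the rim: home, the origin is 4 mm below stand_top, plus h. Flange 80 x 84 mm, 104 mm over clips.
- cover_knob (a point): Centre of the cover's grip bar, 53 mm above the cover's origin: an upright rib 14 mm thick in x, 40 mm long in y, 26 mm high, rising from the cover's flat top (70 x 74 mm, 40 mm above the origin). Same axes as cover.
- clip_a (a joint): Sprung rigid steel clip arm at the cover's +y end, hinged at its top: 0 rad at rest or snapped home, about 0.15 while forced over the lip. Barbs meet the lip with the flange 11 mm above the rim and snap only within 1 mm of it. Both together need about 7 to 14 N down; then the force drops and the flange lands hard on the rim.
- clip_b (a joint): The like clip arm at the cover's -y end; same values.
- large_weight: The larger slotted steel weight, 64 mm across and 36 mm high, a bystander; origin at the centre of its underside.
Things that resemble listed ones, but are neither listed nor needed, are in the scene too. What is shaped like the part that bears small_weight_mid but red is not meant.

How it is judged:
On the way:
1. the small weight sits flat in the seat of the tray, let go, before the cover is put on (horizontal distance between small_weight_mid and stand_top below 0.005 m and z of small_weight_mid in the frame of stand_top below 0.0245 m and angle between small_weight_mid's own z axis and vertical below 0.06 rad and contact force between the fingers and small_weight below 0.1 N and horizontal distance between cover and stand_top above 0.06 m), for 0.2 s.
At the end, for the whole second after the job is handed in: The small weight stands in its seat (within 5 mm of the centre line, tilt under 0.06 rad); the cover is fully home over it (within 4 mm of the centre line, tilt under 0.035 rad, origin at most 5.5 mm above stand_top), both clips back under 0.05 rad, everything at rest (horizontal distance between small_weight_mid and stand_top below 0.005 m and z of small_weight_mid in the frame of stand_top below 0.0245 m and angle between small_weight_mid's own z axis and vertical below 0.06 rad and horizontal distance between cover and stand_top below 0.004 m and z of cover in the frame of stand_top below 0.0055 m and angle between cover's own z axis and vertical below 0.035 rad and value of joint each of clip_a, clip_b below 0.05 rad and linear speed of cover below 0.02 m/s); the robot touches nothing.
It fails at once if the stand, its tray included, is loaded with more than 50 N by the cover, the weight or the robot (contact force between any of cover, small_weight, the arm, the fingers and stand above 50 N).
It fails at once if the larger weight is shifted by more than 20 mm (distance of large_weight from where it was at the start of the episode above 0.02 m).
It also fails if it takes over 69 s, if anything falls off the work surface, if the arm or the gripper's body presses on something with over 40 N, if the wrist force passes 120 N, or if a joint passes its speed limit or range.

## Working session

There is one attempt and no reset: what is moved stays moved. The work goes in short steps, Python scripts to look and compute and a tool call to move; the robot and the scene stay as the last step left them, time stands still between calls to the robot, and variables do not carry over. Pictures are saved under pics/ and viewed, and the job is handed in when it is done.

Besides the shell and the picture viewer there is one more tool, called after ">>>" as name(argument=value, ...) on one line, values as JSON. drive_tool: Moves the arm, as the interface text tells. Its arguments: {"type":"object","properties":{"rows":{"type":"array"},"newtons":{"type":"number"}},"required":["rows"]}

```bash
mkdir -p pics
python3 - <<'E'
from workcell import sensors, imaging, arm, finder
import cv2
s=sensors.observe();print(s)
for n in("scene","top"):
    f=imaging.grab_frame(n);cv2.imwrite(f"pics/{n}0.png",f[:,:,::-1])
    p=imaging.camera_params(n);print(n,p)
for n in("scene","top"):
  for q in("small_weight_mid","large_weight","stand","cover","cover_knob"):
    print(n,q,[(r['conf'],[round(float(v),4) for v in r['point']]) for r in finder.search_frame(q,n)])
E
```

```text
{'time': 0.0, 'joint_positions': array([ 0.96946127,  0.42671915,  0.07387138,  1.60663509, -0.03411659,
        1.11078848, -0.06713011]), 'qd': array([ 0.000572  , -0.0019427 ,  0.00144457, -0.00040952,  0.00119121,
       -0.00059038,  0.00038339]), 'tau': array([ 1.31850196e-03, -9.35807562e+01,  3.66713025e+00, -4.54199338e+01,
       -4.87171195e-02,  2.00538570e-02,  1.16559149e-04]), 'tool_pos': array([ 0.29449687, -0.60689775,  0.22677239]), 'tool_rot': array([-3.14030574e+00,  8.84359401e-05,  4.51746450e-01]), 'force': array([ 0.08081361,  0.58109509, -0.43860716]), 'wrist_torque': array([0.02844043, 0.06071123, 0.0066464 ]), 'finger_gap': 1.003195916197853}
scene {'mtx': array([[512.70252018,   0.        , 278.65347352],
       [  0.        , 512.70252018, 208.37256069],
       [  0.        ,   0.        ,   1.        ]]), 'D': array([0.01139976, 0.        , 0.        , 0.        , 0.        ]), 'extrinsics': array([[-0.65109101, -0.58020643,  0.48932709, -0.06983343],
       [-0.75896641,  0.50373082, -0.41258363,  0.50702389],
       [-0.00710546, -0.64001231, -0.768331
[... 633 characters left out ...]
, 0.0283]), (0.79, [0.5353, 0.0717, 0.0266]), (0.73, [0.4952, -0.339, 0.0274]), (0.55, [0.6334, 0.2379, 0.0314])]
scene large_weight [(0.84, [0.6353, 0.2379, 0.0365])]
scene stand [(0.77, [0.4529, 0.2938, 0.0392]), (0.47, [0.4518, 0.0075, 0.0253])]
scene cover [(0.66, [0.4485, -0.2234, 0.045])]
scene cover_knob []
top small_weight_mid [(0.74, [0.4988, -0.3457, 0.0287]), (0.57, [0.4533, -0.0044, 0.0259]), (0.56, [0.5343, 0.061, 0.0271]), (0.34, [0.462, 0.2824, 0.0346])]
top large_weight [(0.67, [0.6401, 0.2428, 0.0367]), (0.58, [0.454, -0.2331, 0.0402])]
top stand [(0.86, [0.4627, 0.2864, 0.0366])]
top cover [(0.88, [0.4548, -0.231, 0.0389])]
top cover_knob [(0.84, [0.4544, -0.2325, 0.0379])]
```

View pics/scene0.png

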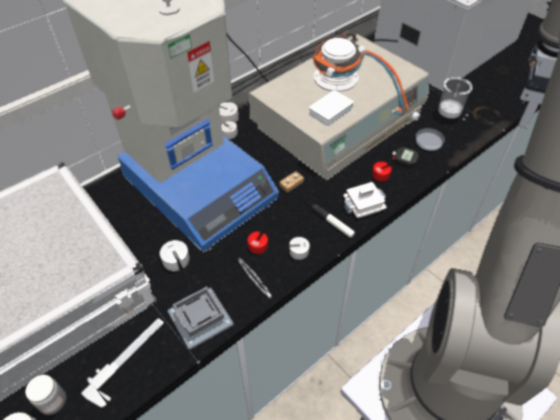

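View pics/top0.png

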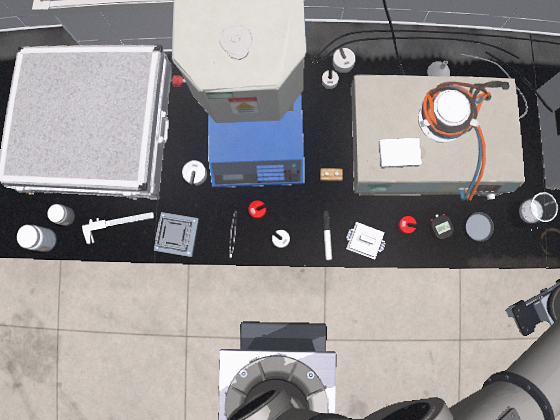

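The scene shows these weight-like things (top-view pixels):
- Steel disc (280,239): the small weight.
- Red discs (257,209) and (408,225): decoys.
- Steel disc (194,172): the large weight.
- Back-shelf weights (330,78) and (343,58).

The stand is at (176,234) and the cover at (365,240). I choose (280,239) and check it in close crops.

```bash
cat > h.py <<'E'
import numpy as np, cv2
from workcell import sensors, imaging, arm, finder
def ray(n,uv):
    p=imaging.camera_params(n);K,D,T=p['mtx'],p['D'],p['extrinsics']
    q=cv2.undistortPoints(np.array(uv,float).reshape(-1,1,2),K,D).reshape(-1,2)
    d=np.c_[q,np.ones(len(q))]@T[:3,:3].T
    return T[:3,3],d
def topl(n,uv,z):
    o,d=ray(n,uv);return o+d*((z-o[2])/d[:,2])[:,None]
def proj(n,P):
    p=imaging.camera_params(n);T=np.linalg.inv(p['extrinsics'])
    r,_=cv2.Rodrigues(T[:3,:3]);return cv2.projectPoints(np.array(P,float).reshape(-1,1,3),r,T[:3,3],p['mtx'],p['D'])[0].reshape(-1,2)
def crop(n,c,w,s,name):
    f=imaging.grab_frame(n);x,y=c
    g=f[max(0,y-w):y+w,max(0,x-w):x+w,::-1];cv2.imwrite('pics/'+name,cv2.resize(g,None,fx=s,fy=s,interpolation=cv2.INTER_CUBIC))
E
python3 - <<'E'
import cv2,numpy as np
t=cv2.imread('pics/top0.png');s=cv2.imread('pics/scene0.png')
def c(f,x,y,w=32,k=6): return cv2.resize(f[y-w:y+w,x-w:x+w],(64*k//1,64*k),interpolation=cv2.INTER_CUBIC)[:,:]
k=np.vstack([np.hstack([c(t,280,239,32,4),c(t,176,234,32,4),c(t,365,240,32,4)]),np.hstack([c(s,299,248,32,4),c(s,200,315,40,4),c(s,365,198,32,4)])])
cv2.imwrite('pics/crops.png',k);print(k.shape)
E
```

```text
(512, 768, 3)
```

View pics/crops.png

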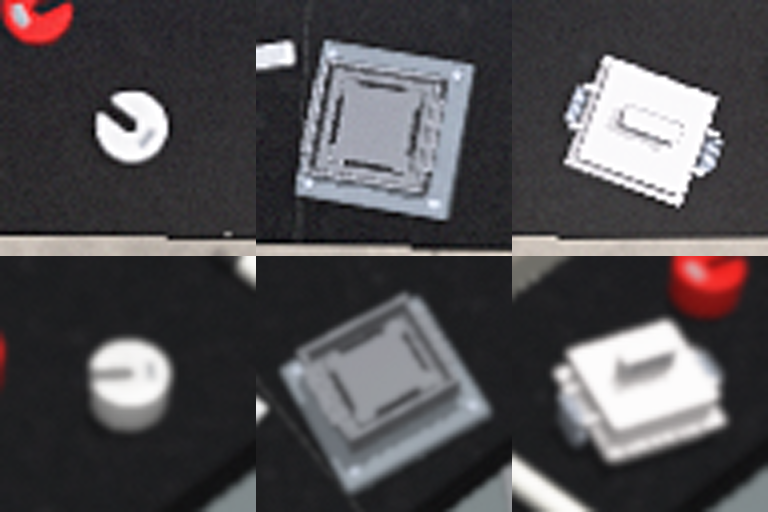

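```bash
cat > fit.py <<'E'
from h import *
from scipy.optimize import minimize
def Rz(a): c,s=np.cos(a),np.sin(a); return np.array([[c,-s,0],[s,c,0],[0,0,1]])
def box(x,y,z0,z1): return [[a*x/2,b*y/2,c] for a in(-1,1) for b in(-1,1) for c in(z0,z1)]
def cyl(r,h): return [[r*np.cos(t),r*np.sin(t),z] for t in np.linspace(0,2*np.pi,48) for z in(0,h)]
S=4
def sil(n,parts,p):
    im=np.zeros((420*S,560*S),np.uint8)
    for q in parts:
        P=np.array(q)@Rz(p[2]).T+[p[0],p[1],0]
        hu=cv2.convexHull(((proj(n,P)+.5)*S).astype(np.float32)).astype(np.int32)
        cv2.fillConvexPoly(im,hu,1)
    return cv2.resize(im.astype(np.float32),(560,420),interpolation=cv2.INTER_AREA)
def fit(masks,parts,p0):
    def cost(p): return sum(np.abs(sil(n,parts,p)-m).sum()/m.sum() for n,m in masks.items())
    s=np.array([[0,0,0],[.006,0,0],[0,.006,0],[0,0,.1]])
    r=minimize(cost,p0,method='Nelder-Mead',options=dict(initial_simplex=np.array(p0)+s,xatol=2e-4,fatol=1e-4))
    return r.x,r.fun
E
python3 - <<'E'
from fit import *
M={}
W=[cyl(.023,.028)];CV=lambda:[box(.069,.073,0,.014),box(.080,.084,.014,.017),box(.070,.074,.014,.040),box(.014,.040,.040,.066),box(.02,.104,.0,.03)]
ST=[box(.11,.11,0,.014),box(.08,.084,.014,.047),box(.08,.092,.042,.047)]
for n in("scene","top"): imaging.grab_frame(n)
for q,xy,parts,p0 in(("small_weight_mid",(.452,.0),W,[.452,0,0]),("stand",(.458,.288),ST,[.458,.288,-.17]),("cover",(.452,-.228),CV(),[.452,-.228,-.35]),("large_weight",(.638,.24),[cyl(.032,.036)],[.638,.24,0])):
    ms={}
    for n in("scene","top"):
        rs=finder.regions_of(q,n)
        u=proj(n,[[*xy,.02]])[0]
        best=None
        for r in rs:
            yx=np.argwhere(r['region']).mean(0)
            if np.hypot(yx[1]-u[0],yx[0]-u[1])<14 and (best is None): best=r['region'].astype(np.float32)
        print(q,n,None if best is None else best.sum())
        if best is not None: ms[n]=best; np.save(f'm_{q}_{n}.npy',best)
    if ms:
        for k in [ms]+[{n:m} for n,m in ms.items()]: print(q,list(k),*fit(k,parts,p0))
print(sensors.observe()['time'])
E
```

```text
small_weight_mid scene 338.0
small_weight_mid top 228.0
small_weight_mid ['scene', 'top'] [ 0.45903962 -0.00418382  0.10020652] 0.31264275312423706
small_weight_mid ['scene'] [ 0.45886984 -0.00259484  0.04844615] 0.061020709574222565
small_weight_mid ['top'] [ 0.45837092 -0.00546877  0.09605047] 0.17489035427570343
stand scene 2343.0
stand top 1566.0
stand ['scene', 'top'] [ 0.46600829  0.28881506 -0.15206882] 0.09697826206684113
stand ['scene'] [ 0.46699538  0.28961858 -0.15462707] 0.0503094308078289
stand ['top'] [ 0.46555702  0.28835233 -0.14647006] 0.0356401652097702
cover scene 951.0
cover top 979.0
cover ['scene', 'top'] [ 0.45844314 -0.23535155 -0.34360042] 0.16690552234649658
cover ['scene'] [ 0.45826582 -0.2330393  -0.30637188] 0.11225026100873947
cover ['top'] [ 0.45825243 -0.23580136 -0.34620774] 0.049476508051157
large_weight scene 605.0
large_weight top 481.0
large_weight ['scene', 'top'] [ 0.63825552  0.24257602 -0.03539192] 0.2569178342819214
large_weight ['scene'] [ 0.63859205  0.24316631 -0.02912163] 0.1537190079689026
large_weight ['top'] [ 0.63799212  0.24171001 -0.01216733] 0.08653846383094788
1.1
```

```bash
cat > ov.py <<'E'
from fit import *
def wire(f,n,parts,p,off,k,col):
    for q in parts:
        P=np.array(q,float)@Rz(p[2]).T+[p[0],p[1],0]
        uv=((proj(n,P)+.5-off)*k).astype(int)
        cv2.polylines(f,[uv.reshape(-1,1,2)],True,col,1)
def sq(x,y,z): return [[-x/2,-y/2,z],[x/2,-y/2,z],[x/2,y/2,z],[-x/2,y/2,z]]
def circ(r,z): return [[r*np.cos(t),r*np.sin(t),z] for t in np.linspace(0,6.283,40)]
def view(img,n,c,w,k,items):
    o=np.array([c[0]-w,c[1]-w]);g=cv2.resize(img[c[1]-w:c[1]+w,c[0]-w:c[0]+w],None,fx=k,fy=k,interpolation=cv2.INTER_CUBIC)
    r=g.copy()
    for parts,p,col in items: wire(r,n,parts,p,o,k,col)
    return r
E
python3 - <<'E'
from ov import *
st=[.466,.2888,-.150];cv_=[.4583,-.2352,-.343];w=[.4585,-.004,0]
out=[]
for n,cs in(("top",((176,234),(365,240),(280,239))),("scene",((200,315),(365,198),(299,248)))):
    img=cv2.imread(f'pics/{n}0.png');row=[]
    its=[[([sq(.11,.11,.014)],st,(0,0,255)),([sq(.08,.084,.046),sq(.072,.076,.046)],st,(0,255,0)),([sq(.08,.092,.046)],st,(255,0,255))],
     [([sq(.08,.084,.014)],cv_,(0,0,255)),([sq(.07,.074,.04)],cv_,(0,255,0)),([sq(.014,.04,.066)],cv_,(255,0,255))],
     [([circ(.023,.028)],w,(0,255,0)),([circ(.023,0)],w,(0,0,255))]]
    for c,i in zip(cs,its): row.append(view(img,n,c,33,4,i))
    out.append(np.hstack(row))
cv2.imwrite('pics/ov.png',np.vstack(out))
E
```

```text
(no output)
```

View pics/ov.png

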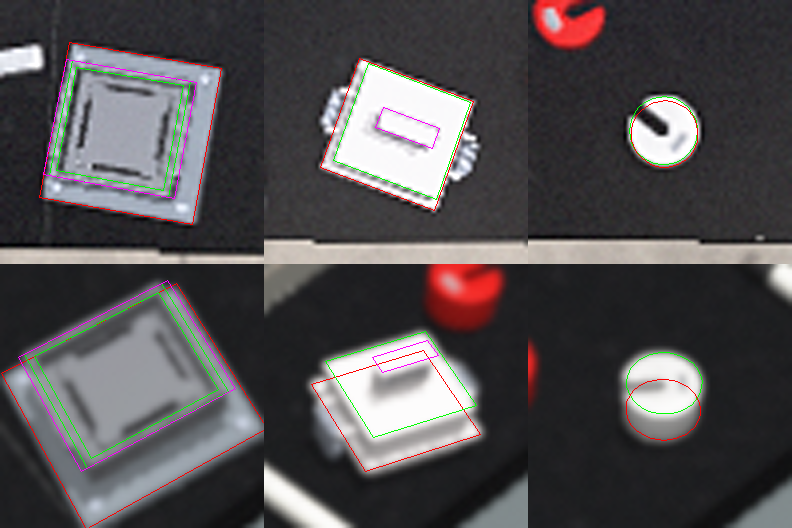

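Run:
```python
from ov import *
st=[.466,.2888,-.150];w=[.4585,-.004,0]
img=cv2.imread('pics/top0.png');R=[]
for h in (None,.0,.008):
    i=[] if h is None else [([sq(.072,.076,.044+h)],st,(0,255,0)),([sq(.08,.092,.044+h)],st,(255,0,255)),([sq(.052,.052,.038+h)],st,(255,255,0)),([sq(.072,.076,.028+h)],st,(0,255,255))]
    R.append(view(img,'top',(176,234),24,8,i)[:, :])
img=cv2.imread('pics/scene0.png');Q=[]
for h in (None,.0,.008):
    i=[] if h is None else [([sq(.072,.076,.044+h)],st,(0,255,0)),([sq(.08,.092,.044+h)],st,(255,0,255)),([sq(.052,.052,.038+h)],st,(255,255,0)),([sq(.072,.076,.028+h)],st,(0,255,255))]
    Q.append(view(img,'scene',(200,313),30,6,i)[:384,:])
R=[cv2.resize(r,(266,266)) for r in R];Q=[cv2.resize(r,(266,266)) for r in Q]
cv2.imwrite('pics/ov2.png',np.vstack([np.hstack(R),np.hstack(Q)]))
```

```text
(no output)
```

View pics/ov2.png

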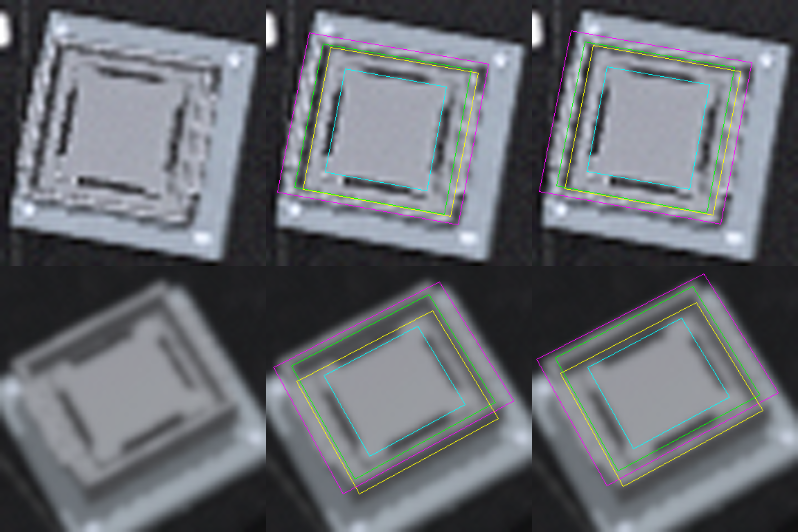

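>>> drive_tool(rows=[[0,0,6.5,0,0,0,7],[0,0,6.5,0,0,0,7],[0,0,6.5,0,0,0,7],[0,0,6.4,0,0,0,7],[0,0,0,1.02,-3.77,0,7],[0,0,0,1.02,-3.77,0,7],[0,0,0,1.02,-3.77,0,7],[0,0,0,1.02,-3.77,0,7],[0,0,0,1.02,-3.77,0,7],[0,0,0,1.02,-3.77,0,7],[0,0,0,1.02,-3.77,0,7],[0,0,0,1.02,-3.77,0,7],[0,0,0,1.02,-3.77,0,7],[0,0,0,1.02,-3.77,0,7],[0,0,0,1.02,-3.77,0,7],[0,0,0,1.02,-3.77,0,7],[0,0,0,1.02,-3.77,0,7],[0,0,0,1.02,-3.77,0,7],[0,0,0,1.02,-3.77,0,7],[0,0,0,1.02,-3.77,0,7]])

```text
time: 2.77
tool_pos: [0.4582, -0.0022, 0.2279]
tool_rot: [3.142, -0.001, -0.0]
force: [1.1, -0.4, 0.3]
finger_gap: 0.748
```

>>> drive_tool(rows=[[0,0,0,0.03,0.15,3.8,7],[0,0,0,0,0,3.8,7],[0,0,0,0,0,3.8,7],[0,0,0,0,0,3.8,7],[0,0,0,0,0,2.5,7],[0,0,0,0,0,1.2,7],[0,0,0,0,0,0.2,7],[0,0,0,0,0,0,7]])

```text
time: 3.43
tool_pos: [0.4581, -0.0055, 0.0362]
tool_rot: [-3.141, 0.001, -0.0]
force: [-0.8, 0.6, 0.9]
finger_gap: 0.742
```

Run:
```python
from h import *
crop('top',(280,235),40,6,'a1.png');crop('scene',(299,240),40,6,'a2.png')
a=cv2.imread('pics/a1.png');b=cv2.imread('pics/a2.png');cv2.imwrite('pics/a.png',cv2.resize(np.hstack([a,b]),(800,400)))
print(sensors.observe()['tool_pos'],sensors.observe()['force'])
```

```text
[ 0.45903834 -0.00555652  0.03748024] [ 0.45752392 -0.19778619  0.29608857]
```

View pics/a.png

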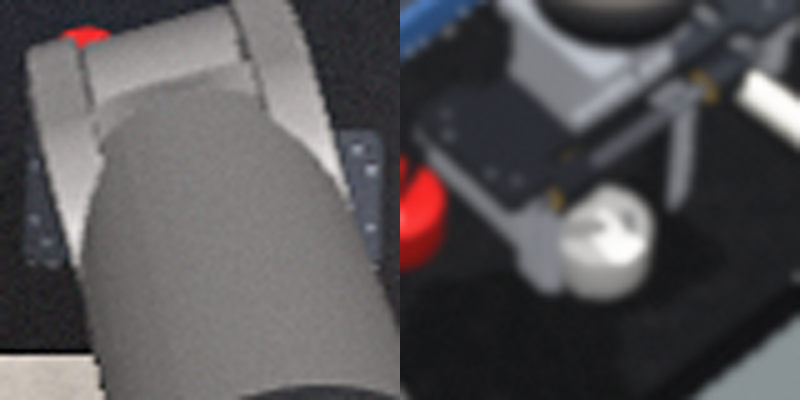

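>>> drive_tool(rows=[[0,0,0,0,0,0,5.2],[0,0,0,0,0,0,4.8],[0,0,0,0,0,0,4.3],[0,0,0,0,0,0,4.0],[0,0,0,0,0,0,4.0],[0,0,0,0,0,0,4.0]], newtons=18)

```text
time: 4.03
tool_pos: [0.4588, -0.0054, 0.037]
tool_rot: [-3.141, -0.001, -0.0]
force: [-1.0, 1.4, 9.2]
finger_gap: 0.487
```

Run:
```python
from h import *
crop('scene',(299,240),40,6,'b2.png')
s=sensors.observe();print(s['tool_pos'],s['force'],s['finger_gap']*94)
```

```text
[ 0.4588315  -0.00546232  0.03704784] [-1.39228628  0.61373213  9.38063304] 46.06789624816712
```

View pics/b2.png

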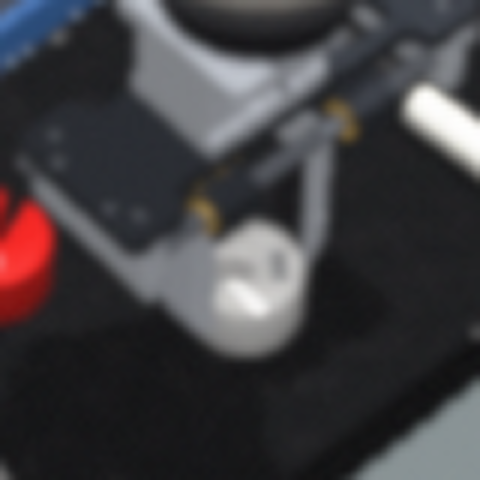

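>>> drive_tool(rows=[[0,0,0,0,0,-0.4,4],[0,0,0,0,0,-1.5,4],[0,0,0,0,0,-3,4],[0,0,0,0,0,-3,4],[0,0,0,0,0,-1.5,4],[0,0,0,0,0,0,4],[0,0,0,0,0,0,4]])

```text
time: 4.67
tool_pos: [0.4585, -0.0058, 0.1309]
tool_rot: [3.141, -0.001, -0.001]
force: [-0.4, 0.4, -3.3]
finger_gap: 0.492
```

Run:
```python
from h import *
crop('scene',(299,220),50,6,'c2.png')
s=sensors.observe();print(s['tool_pos'],s['tool_rot'],s['force'],s['wrist_torque'],s['finger_gap']*94)
```

```text
[ 0.45793195 -0.00581685  0.13004867] [ 3.14142512e+00  2.37411987e-04 -5.41290309e-04] [ 0.30135649 -0.49157523 -3.36868755] [0.02681339 0.04368213 0.00981213] 46.13089128729639
```

View pics/c2.png

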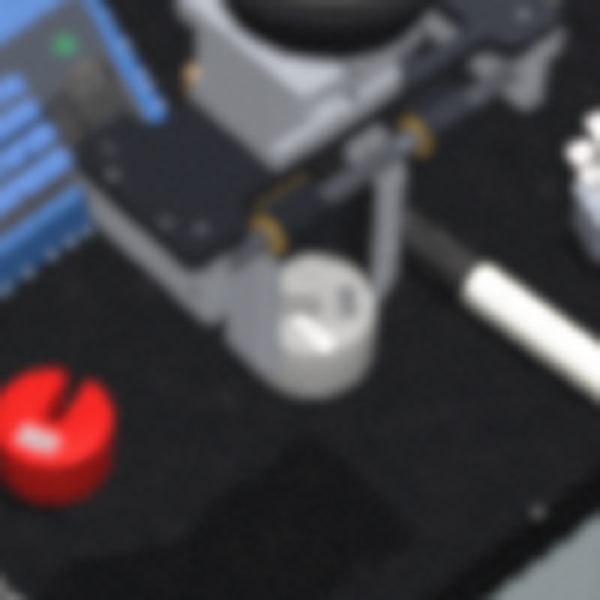

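>>> drive_tool(rows=[[0,0,0,0.1,-1.5,0,4],[0,0,0,0.1,-3.5,0,4],[0,0,0,0.1,-4,0,4],[0,0,0,0.1,-4,0,4],[0,0,0,0.1,-4,0,4],[0,0,0,0.1,-4,0,4],[0,0,0,0.1,-4,0,4],[0,0,0,0.07,-3,0,4],[0,0,0,0,-1.36,0,4],[0,0,0,0,0,3,4],[0,0,0,0,0,0,4],[0,0,0,0,0,0,4]])

```text
time: 5.72
tool_pos: [0.4646, 0.2866, 0.0984]
tool_rot: [3.139, 0.004, -0.0]
force: [0.6, -1.1, -2.6]
finger_gap: 0.488
```

Run:
```python
from h import *
s=sensors.observe();print(s['tool_pos'],s['tool_rot'],s['force'],s['wrist_torque'],s['finger_gap']*94)
crop('scene',(200,290),50,6,'d2.png');crop('top',(176,234),50,6,'d1.png')
a=cv2.imread('pics/d1.png');b=cv2.imread('pics/d2.png');cv2.imwrite('pics/d.png',cv2.resize(np.hstack([a,b]),(800,400)))
```

```text
[0.46462273 0.28663155 0.09841838] [ 3.13882989e+00  4.41828923e-03 -8.99259189e-05] [ 0.56085171 -1.05430162 -2.55795521] [-0.00963092  0.00855598 -0.0575602 ] 45.86598103717353
```

View pics/d.png

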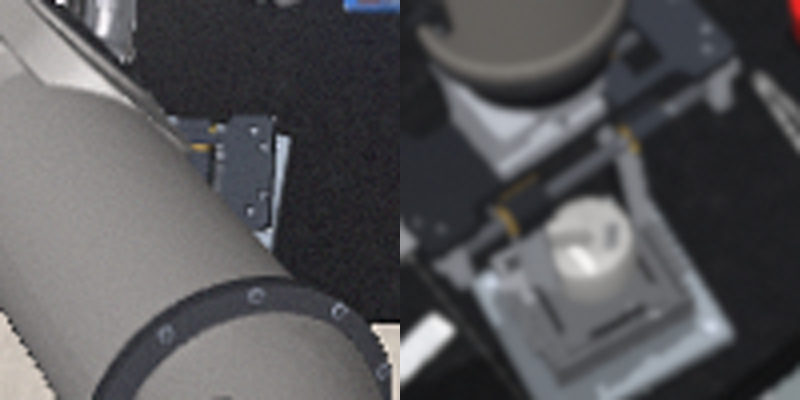

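Run:
```python
from fit import *
imaging.grab_frame('scene');s=sensors.observe();t=s['tool_pos'];print(t,s['tool_rot'])
z=t[2]-.037
u=proj('scene',[[t[0],t[1],z+.014]])[0]
for r in finder.regions_of('small_weight_mid','scene')[:4]:
    m=r['region'];yx=np.argwhere(m).mean(0);print(r['conf'],m.sum(),yx,u)
    if abs(yx[1]-u[0])+abs(yx[0]-u[1])<20:
        for dz in(-.003,0,.003):
            c=[[a,b,h+z+dz] for a,b,h in cyl(.023,.028)]
            print(dz,fit({'scene':m.astype(np.float32)},[c],[t[0],t[1],0]))
```

```text
[0.46650355 0.28737044 0.10106587] [ 3.14154491e+00 -1.76202503e-04 -1.36746266e-03]
0.9 322 [242.86645963 257.11180124] [196.49578696 300.80173231]
0.62 435 [301.07356322 196.57241379] [196.49578696 300.80173231]
-0.003 (array([0.4676742 , 0.2871539 , 0.04249563]), np.float64(0.09971264004707336))
0 (array([0.46570012, 0.2881531 , 0.08224041]), np.float64(0.10459770262241364))
0.003 (array([0.46467445, 0.2888082 , 0.08789376]), np.float64(0.10704022645950317))
```

>>> drive_tool(rows=[[0,0,0,0.05,-0.1,0.8,4],[0,0,0,0,0,0.8,4],[0,0,0,0,0,0.1,4],[0,0,0,0,0,0.1,4],[0,0,0,0,0,0,4]])

```text
time: 6.33
tool_pos: [0.4665, 0.2889, 0.0822]
tool_rot: [3.141, 0.001, -0.0]
force: [-0.3, -0.2, -2.7]
finger_gap: 0.491
```

>>> drive_tool(rows=[[0,0,0,0,0,0.1,4],[0,0,0,0,0,0.1,4],[0,0,0,0,0,0,4]])

```text
time: 6.58
tool_pos: [0.4666, 0.289, 0.0805]
tool_rot: [-3.142, -0.0, -0.0]
force: [-1.1, -0.3, -2.3]
finger_gap: 0.493
```

>>> drive_tool(rows=[[0,0,0,0,0,0.1,4],[0,0,0,0,0,0.1,4],[0,0,0,0,0,0,4]])

```text
time: 6.83
tool_pos: [0.4665, 0.289, 0.0784]
tool_rot: [3.142, 0.0, -0.0]
force: [-0.9, 0.3, -3.0]
finger_gap: 0.488
```

>>> drive_tool(rows=[[0,0,0,0,0,0.1,4],[0,0,0,0,0,0.1,4],[0,0,0,0,0,0,4]])

```text
time: 7.08
tool_pos: [0.4666, 0.289, 0.0763]
tool_rot: [3.142, 0.0, -0.0]
force: [1.0, 0.1, -2.8]
finger_gap: 0.488
```

>>> drive_tool(rows=[[0,0,0,0,0,0.1,4],[0,0,0,0,0,0,4]])

```text
time: 7.25
tool_pos: [0.4666, 0.289, 0.0754]
tool_rot: [3.142, 0.0, -0.0]
force: [0.0, 0.5, -2.3]
finger_gap: 0.488
```

>>> drive_tool(rows=[[0,0,0,0,0,0.1,4],[0,0,0,0,0,0,4]])

```text
time: 7.42
tool_pos: [0.4667, 0.2891, 0.0749]
tool_rot: [3.142, -0.0, -0.0]
force: [-0.4, -2.7, 4.1]
finger_gap: 0.489
```

Run:
```python
from ov import *
f=imaging.grab_frame('scene');cv2.imwrite('pics/scene_e.png',f[:,:,::-1])
s=sensors.observe();t=s['tool_pos'];print(t,s['force'],s['wrist_torque'])
img=cv2.imread('pics/scene_e.png')
R=[view(img,'scene',(200,310),33,8,[])]
cv2.imwrite('pics/e.png',R[0])
for r in finder.regions_of('small_weight_mid','scene')[:4]:
    m=r['region'];yx=np.argwhere(m).mean(0);print(r['conf'],m.sum(),yx)
    if abs(yx[1]-198)+abs(yx[0]-308)<25:
            c=[[a,b,h+t[2]-.037] for a,b,h in cyl(.023,.028)]
            print(fit({'scene':m.astype(np.float32)},[c],[t[0],t[1],0]))
# fit stand with h, from initial masks
def ST(h): return [box(.11,.11,0,.014),box(.08,.084,.014,.044+h),box(.08,.092,.0395+h,.044+h)]
M={n:np.load(f'm_stand_{n}.npy') for n in('scene','top')}
for h in(0,.002,.004,.006,.008): print(h,[ [np.round(x,4) for x in fit({n:M[n]},ST(h),[.466,.2888,-.15])] for n in M],fit(M,ST(h),[.466,.2888,-.15])[1])
```

```text
[0.4667107  0.2890646  0.07485672] [-2.38676795 -1.91073308  4.11243184] [-0.34674386  0.51812912 -0.06112494]
0.84 306 [171.53594771 380.85947712]
0.82 415 [307.52771084 197.1253012 ]
(array([0.46624277, 0.29047316, 0.08830133]), np.float64(0.12379518151283264))
0.73 305 [243.2557377  256.86885246]
0 [[array([ 0.4681,  0.29  , -0.1545]), np.float64(0.0429)], [array([ 0.4655,  0.2883, -0.1394]), np.float64(0.0351)]] 0.0870145633816719
0.002 [[array([ 0.4671,  0.2897, -0.154 ]), np.float64(0.048)], [array([ 0.4654,  0.2884, -0.1466]), np.float64(0.0337)]] 0.09499837458133698
0.004 [[array([ 0.4668,  0.2901, -0.1595]), np.float64(0.0568)], [array([ 0.4654,  0.2882, -0.1437]), np.float64(0.0356)]] 0.1020866185426712Traceback (most recent call last):
  File "<stdin>", line 15, in <module>
  File "fit.py", line 17, in fit
    r=minimize(cost,p0,method='Nelder-Mead',options=dict(initial_simplex=np.array(p0)+s,xatol=2e-4,fatol=1e-4))
    res = _minimize_neldermead(fun, x0, args, callback, bounds=bounds,
                               **options)
    fxr = func(xr)
    fx = function(np.copy(x), *(wrapper_args + args))
  File "fit.py", line 15, in cost
    def cost(p): return sum(np.abs(sil(n,parts,p)-m).sum()/m.sum() for n,m in masks.items())
                        ~~~^^^^^^^^^^^^^^^^^^^^^^^^^^^^^^^^^^^^^^^^^^^^^^^^^^^^^^^^^^^^^^^^^
  File "fit.py", line 15, in <genexpr>
    def cost(p): return sum(np.abs(sil(n,parts,p)-m).sum()/m.sum() for n,m in masks.items())
                                   ~~~^^^^^^^^^^^
  File "fit.py", line 11, in sil
    hu=cv2.convexHull(((proj(n,P)+.5)*S).astype(np.float32)).astype(np.int32)
                        ~~~~^^^^^
  File "h.py", line 11, in proj
    p=imaging.camera_params(n);T=np.linalg.inv(p['extrinsics'])
ValueError: time passes only in moves, steps and waits
```

View pics/e.png

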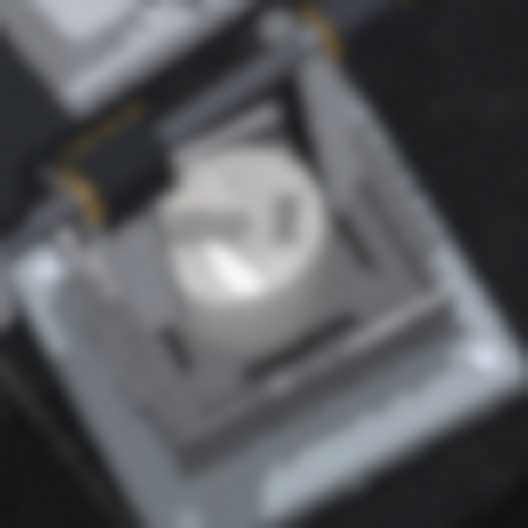

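```bash
python3 - <<'E'
from workcell import imaging
import pickle
pickle.dump({n:imaging.camera_params(n) for n in('scene','top')},open('cam.pkl','wb'))
E
sed -i 's/^def ray/import pickle\nCAM=pickle.load(open("\.\/cam.pkl","rb"))\ndef ray/; s/imaging.camera_params(n)/CAM[n]/' h.py
python3 - <<'E'
from ov import *
for z in(.028,.034,.038,.042,.046): print(z,topl('scene',[[198.6-.5,310.7-.5]],z)[0],topl('top',[[174.2-.5,233.5-.5]],z)[0])
print(proj('scene',[[.4662,.2905,.0379],[.466,.2885,.038]]))
def ST(h): return [box(.11,.11,0,.014),box(.08,.084,.014,.044+h),box(.08,.092,.0395+h,.044+h)]
M={n:np.load(f'm_stand_{n}.npy') for n in('scene','top')}
for h in(.004,.006,.008): print(h,[ [np.round(x,4) for x in fit({n:M[n]},ST(h),[.466,.2888,-.15])] for n in M])
st=[.466,.2888,-.15]
a=cv2.imread('pics/scene0.png');b=cv2.imread('pics/scene_e.png')
R=[view(a,'scene',(200,313),33,6,[([sq(.11,.11,.014)],[.467,.2896,-.152],(0,0,255)),([sq(.08,.092,.044+h),sq(.08,.084,.044+h)],[.467,.2896,-.152],(0,255,0))]) for h in(0,.004)]
cv2.imwrite('pics/f.png',np.hstack(R))
E
```

```text
0.028 [0.47243032 0.28682514 0.028     ] [0.46662841 0.28951901 0.028     ]
0.034 [0.46923386 0.28812314 0.034     ] [0.46609246 0.28811538 0.034     ]
0.038 [0.46710288 0.28898847 0.038     ] [0.46573516 0.28717962 0.038     ]
0.042 [0.4649719 0.2898538 0.042    ] [0.46537786 0.28624386 0.042     ]
0.046 [0.46284093 0.29071913 0.046     ] [0.46502056 0.2853081  0.046     ]
[[197.77406449 310.90502973]
 [198.57174579 310.40975454]]
0.004 [[array([ 0.4668,  0.2901, -0.1595]), np.float64(0.0568)], [array([ 0.4654,  0.2882, -0.1437]), np.float64(0.0356)]]
0.006 [[array([ 0.4673,  0.2899, -0.1632]), np.float64(0.0639)], [array([ 0.4654,  0.2879, -0.1349]), np.float64(0.0386)]]
0.008 [[array([ 0.4654,  0.2902, -0.1572]), np.float64(0.0731)], [array([ 0.4653,  0.287 , -0.1463]), np.float64(0.044)]]
```

View pics/f.png

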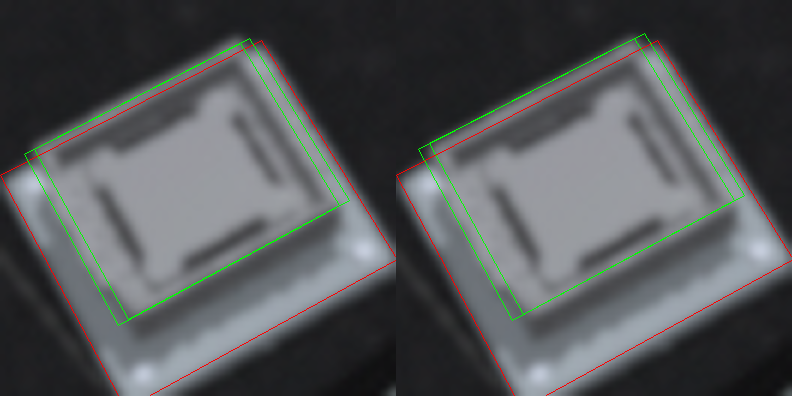

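>>> drive_tool(rows=[[0,0,0,0,0,-0.15,4],[0,0,0,0,0,0,4],[0,0,0,0,0,0,4]])

```text
time: 7.77
tool_pos: [0.4667, 0.289, 0.076]
tool_rot: [-3.141, -0.0, -0.0]
force: [-0.4, 0.9, -2.2]
finger_gap: 0.491
```

>>> drive_tool(rows=[[0,0,0,0.1,0,0,4],[0,0,0,0.1,0,0,4],[0,0,0,0,0,0,4]])

```text
time: 8.02
tool_pos: [0.4688, 0.289, 0.0759]
tool_rot: [-3.142, 0.0, -0.0]
force: [1.1, 0.1, -2.5]
finger_gap: 0.489
```

>>> drive_tool(rows=[[0,0,0,0.1,0,0,4],[0,0,0,0,0,0,4]])

```text
time: 8.18
tool_pos: [0.4693, 0.289, 0.0759]
tool_rot: [3.141, 0.001, -0.0]
force: [-2.7, 0.7, -1.3]
finger_gap: 0.49
```

>>> drive_tool(rows=[[0,0,0,0.05,0,0,4],[0,0,0,0,0,0,4]])

```text
time: 8.35
tool_pos: [0.4695, 0.289, 0.0759]
tool_rot: [3.141, 0.001, 0.0]
force: [-4.7, -0.4, 0.6]
finger_gap: 0.491
```

>>> drive_tool(rows=[[0,0,0,-0.2,0,0,4],[0,0,0,-0.2,0,0,4],[0,0,0,-0.15,0,0,4],[0,0,0,-0.05,0,0,4],[0,0,0,0,0,0,4]])

```text
time: 8.77
tool_pos: [0.4641, 0.289, 0.0761]
tool_rot: [-3.141, -0.0, -0.0]
force: [-1.0, 0.6, -2.9]
finger_gap: 0.488
```

>>> drive_tool(rows=[[0,0,0,-0.1,0,0,4],[0,0,0,0,0,0,4]])

```text
time: 8.93
tool_pos: [0.4631, 0.289, 0.076]
tool_rot: [-3.142, -0.0, -0.0]
force: [-0.5, 0.6, -2.8]
finger_gap: 0.489
```

>>> drive_tool(rows=[[0,0,0,-0.1,0,0,4],[0,0,0,0,0,0,4]])

```text
time: 9.1
tool_pos: [0.4625, 0.2891, 0.0762]
tool_rot: [-3.141, -0.001, -0.0]
force: [2.7, -0.8, -1.9]
finger_gap: 0.492
```

>>> drive_tool(rows=[[0,0,0,-0.05,0,0,4],[0,0,0,0,0,0,4]])

```text
time: 9.27
tool_pos: [0.4622, 0.2891, 0.0763]
tool_rot: [-3.141, -0.001, -0.001]
force: [4.8, -0.3, 0.5]
finger_gap: 0.488
```

>>> drive_tool(rows=[[0,0,0,0.2,0,0,4],[0,0,0,0.22,-0.1,0,4],[0,0,0,0,-0.1,0,4],[0,0,0,0,0,0,4]])

```text
time: 9.6
tool_pos: [0.4656, 0.2913, 0.0758]
tool_rot: [-3.142, 0.001, -0.0]
force: [-0.3, -0.0, -2.1]
finger_gap: 0.489
```

>>> drive_tool(rows=[[0,0,0,0,-0.1,0,4],[0,0,0,0,0,0,4]])

```text
time: 9.77
tool_pos: [0.4655, 0.2917, 0.0758]
tool_rot: [3.141, 0.001, -0.0]
force: [-0.4, -1.6, -2.6]
finger_gap: 0.492
```

>>> drive_tool(rows=[[0,0,0,0,-0.05,0,4],[0,0,0,0,0,0,4]])

```text
time: 9.93
tool_pos: [0.4656, 0.2919, 0.0758]
tool_rot: [3.141, 0.001, -0.001]
force: [-0.2, -5.7, -1.0]
finger_gap: 0.487
```

>>> drive_tool(rows=[[0,0,0,0,0.2,0,4],[0,0,0,0,0.2,0,4],[0,0,0,0,0.15,0,4],[0,0,0,0,0.1,0,4],[0,0,0,0,0,0,4]])

```text
time: 10.35
tool_pos: [0.4659, 0.2859, 0.0761]
tool_rot: [-3.141, -0.0, -0.001]
force: [-0.9, -0.5, -2.2]
finger_gap: 0.492
```

>>> drive_tool(rows=[[0,0,0,0,0.08,0,4],[0,0,0,0,0,0,4]])

```text
time: 10.52
tool_pos: [0.4659, 0.2853, 0.0761]
tool_rot: [-3.141, -0.0, -0.0]
force: [0.2, 0.4, -1.8]
finger_gap: 0.489
```

>>> drive_tool(rows=[[0,0,0,0,0.08,0,4],[0,0,0,0,0,0,4]])

```text
time: 10.68
tool_pos: [0.4659, 0.2851, 0.0762]
tool_rot: [-3.14, -0.0, 0.0]
force: [-0.9, 3.7, -3.0]
finger_gap: 0.492
```

>>> drive_tool(rows=[[0,0,0,0,0.05,0,4],[0,0,0,0,0,0,4]])

```text
time: 10.85
tool_pos: [0.4659, 0.2849, 0.0762]
tool_rot: [-3.14, -0.001, 0.0]
force: [-0.3, 6.7, -4.2]
finger_gap: 0.489
```

>>> drive_tool(rows=[[0,0,0,0,-0.2,0,4],[0,0,0,0,-0.25,0,4],[0,0,0,0,0,0.08,4],[0,0,0,0,0,0,4]])

```text
time: 11.18
tool_pos: [0.4657, 0.2883, 0.075]
tool_rot: [3.141, 0.0, -0.0]
force: [-0.2, -0.4, -2.6]
finger_gap: 0.485
```

>>> drive_tool(rows=[[0,0,0,0,0,0.05,4],[0,0,0,0,0,0,4]])

```text
time: 11.35
tool_pos: [0.4658, 0.2882, 0.0749]
tool_rot: [3.141, 0.0, -0.0]
force: [-1.5, -1.1, 1.7]
finger_gap: 0.493
```

>>> drive_tool(rows=[[0,0,0,0,0,0,4.8],[0,0,0,0,0,0,5.4],[0,0,0,0,0,0,6],[0,0,0,0,0,0,6],[0,0,0,0,0,0,6]])

```text
time: 11.77
tool_pos: [0.4659, 0.2884, 0.0747]
tool_rot: [-3.141, -0.0, -0.0]
force: [-0.3, -0.3, 0.3]
finger_gap: 0.636
```

>>> drive_tool(rows=[[0,0,0,0,0,-0.5,6],[0,0,0,0,0,-2,6],[0,0,0,0,0,-4,6.5],[0,0,0,0,0,-4,6.5],[0,0,0,0,3,-2,6.5],[0,0,0,0,4,0,6.5],[0,0,0,0,4,0,6.5],[0,0,0,0,4,0,6.5],[0,0,0,0,4,0,6.5],[0,0,0,0,4,0,6.5]])

```text
time: 12.6
tool_pos: [0.4654, 0.0566, 0.2004]
tool_rot: [-3.141, -0.001, -0.0]
force: [1.3, 0.1, 0.1]
finger_gap: 0.691
```

Run:
```python
from ov import *
for n in('scene','top'):
    f=imaging.grab_frame(n);cv2.imwrite(f'pics/{n}_g.png',f[:,:,::-1])
a=cv2.imread('pics/scene_g.png');b=cv2.imread('pics/top_g.png')
i=[([circ(.023,.066)],[.4658,.2884,0],(0,255,0)),([circ(.023,.038)],[.4658,.2884,0],(0,0,255))]
cv2.imwrite('pics/g.png',np.vstack([np.hstack([view(a,'scene',(200,310),33,6,x),cv2.resize(view(b,'top',(176,234),33,6,x),None,fx=1,fy=1)])[:300] if 0 else np.hstack([view(a,'scene',(200,310),33,5,x)[30:290],view(b,'top',(176,234),33,5,x)[30:290]]) for x in([],i)]))
s=sensors.observe();print(s['joint_positions'],s['tool_pos'],s['time'])
```

```text
[ 0.03427365  0.13444159 -0.30793262  2.06767517  0.05200529  0.94667523
 -1.87978032] [0.46546636 0.05247138 0.20008339] 12.7
```

View pics/g.png

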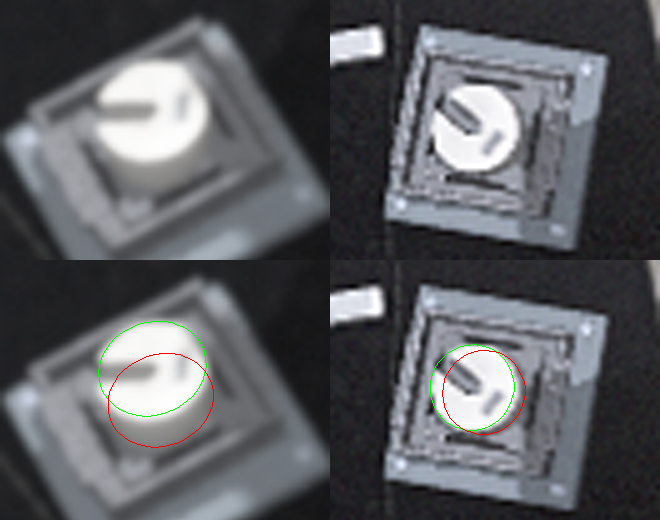

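>>> drive_tool(rows=[[0,0,0,-0.09,3.6,0,6],[0,0,0,-0.09,3.6,0,6],[0,0,0,-0.09,3.6,0,6],[0,0,0,-0.09,3.6,0,6],[0,0,0,-0.09,3.6,0,6],[0,0,0,-0.09,3.6,0,6],[0,0,0,-0.09,3.6,0,5],[0,0,0,-0.09,3.6,0,5],[0,0,-7,0,0,0,5],[0,0,-7,0,0,0,5],[0,0,-7,0,0,0,5],[0,0,-7,0,0,0,5],[0,0,-7,0,0,0,5],[0,0,-7,0,0,0,5],[0,0,-7,0,0,0,5],[0,0,-7,0,0,0,5],[0,0,-7,0,0,0,5],[0,0,-7,0,0,0,5]])

```text
time: 14.2
tool_pos: [0.4586, -0.2293, 0.2]
tool_rot: [3.141, -0.0, 1.228]
force: [0.2, 0.6, -0.3]
finger_gap: 0.534
```

Run:
```python
from ov import *
s=sensors.observe();t=s['tool_pos'];print(t,s['tool_rot'],s['joint_positions'][6])
f=imaging.grab_frame('scene');cv2.imwrite('pics/scene_i.png',f[:,:,::-1])
cv2.imwrite('pics/i.png',view(f[:,:,::-1].copy(),'scene',(365,175),50,6,[]))
```

```text
[ 0.4586416  -0.22925945  0.20002511] [ 3.14141088e+00 -2.14316895e-04  1.22787485e+00] -0.058608679693355835
```

View pics/i.png

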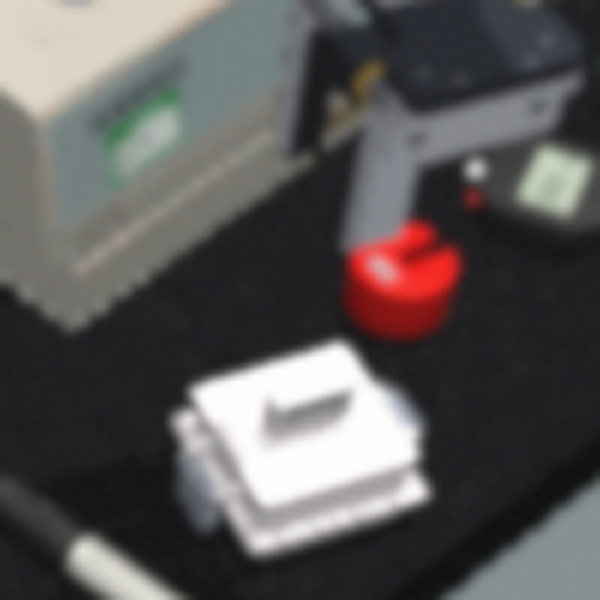

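>>> drive_tool(rows=[[0,0,0,-0.6,0.2,0,5],[0,0,0,0,0,3,5],[0,0,0,0,0,4,5],[0,0,0,0,0,3,5],[0,0,0,0,0,1.5,5],[0,0,0,0,0,0,5],[0,0,0,0,0,0,5]])

```text
time: 14.83
tool_pos: [0.4582, -0.236, 0.0846]
tool_rot: [-3.14, -0.0, 1.218]
force: [0.1, 0.5, 0.1]
finger_gap: 0.532
```

Run:
```python
from ov import *
s=sensors.observe();t=s['tool_pos'];print(t,s['tool_rot'],s['joint_positions'][6])
f=imaging.grab_frame('scene');cv2.imwrite('pics/scene_j.png',f[:,:,::-1])
g=imaging.grab_frame('top')
cv2.imwrite('pics/j.png',np.hstack([view(f[:,:,::-1].copy(),'scene',(365,190),33,6,[]),view(g[:,:,::-1].copy(),'top',(365,240),33,6,[])]))
```

```text
[ 0.45818596 -0.23599932  0.08460697] [-3.14031731e+00 -1.51910167e-04  1.21819767e+00] -0.1062442609375039
```

View pics/j.png

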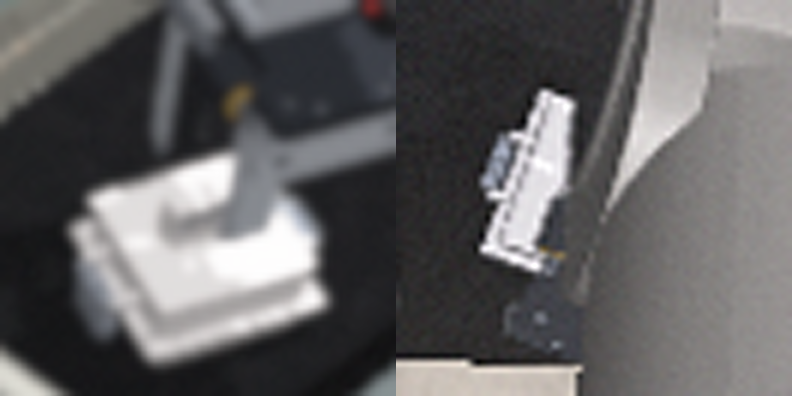

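>>> drive_tool(rows=[[0,0,0,0,0,1.2,5],[0,0,0,0,0,0.5,5],[0,0,0,0,0,0.2,5],[0,0,0,0,0,0,5],[0,0,0,0,0,0,3],[0,0,0,0,0,0,2.2],[0,0,0,0,0,0,1.8],[0,0,0,0,0,0,1.4],[0,0,0,0,0,0,1],[0,0,0,0,0,0,1],[0,0,0,0,0,0,1]], newtons=12)

```text
time: 15.85
tool_pos: [0.4583, -0.2359, 0.0657]
tool_rot: [-3.141, -0.0, 1.221]
force: [-1.3, -0.0, 2.4]
finger_gap: 0.145
```

Run:
```python
from ov import *
s=sensors.observe();t=s['tool_pos'];print(t,s['tool_rot'],s['force'],s['wrist_torque'],s['finger_gap']*94)
f=imaging.grab_frame('scene')
cv2.imwrite('pics/k.png',view(f[:,:,::-1].copy(),'scene',(365,190),40,8,[]))
```

```text
[ 0.45826605 -0.23589636  0.06573218] [-3.14148259e+00 -4.60815046e-05  1.22143538e+00] [-1.27655206 -0.0305815   2.41586477] [0.03220211 0.1437013  0.03445532] 13.628720319400989
```

View pics/k.png

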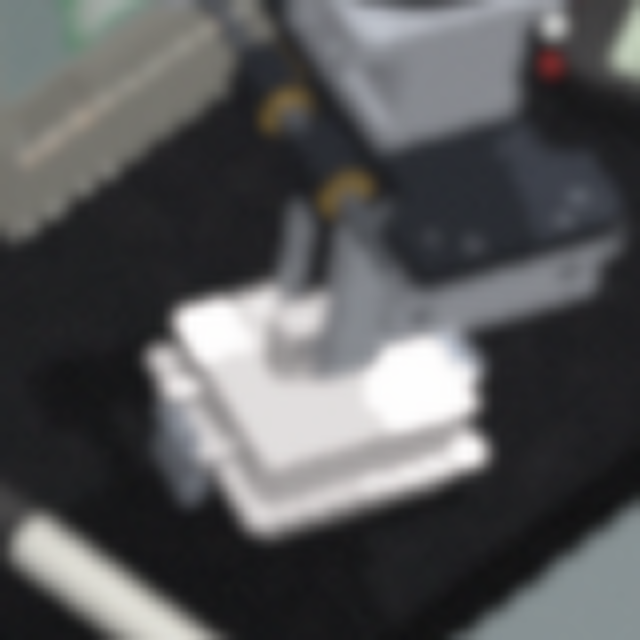

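>>> drive_tool(rows=[[0,0,0,0,0,0,1],[0,0,0,0,0,-0.3,1],[0,0,0,0,0,-1,1],[0,0,0,0,0,-2,1],[0,0,0,0,0,-3,1],[0,0,0,0,0,-3,1],[0,0,0,0,0,-1,1],[0,0,-5.7,0,0,0,1],[0,0,-5.7,0,0,0,1],[0,0,0,0,0,0,1]], newtons=45)

```text
time: 16.73
tool_pos: [0.4582, -0.2359, 0.1692]
tool_rot: [3.141, 0.0, 1.426]
force: [-0.0, -0.4, -1.1]
finger_gap: 0.144
```

Run:
```python
from ov import *
s=sensors.observe();t=s['tool_pos'];print(t,s['tool_rot'],s['force'],s['wrist_torque'],s['finger_gap']*94)
f=imaging.grab_frame('scene')
cv2.imwrite('pics/l.png',view(f[:,:,::-1].copy(),'scene',(365,160),45,8,[]))
```

```text
[ 0.45822706 -0.23593995  0.16917765] [3.14103596e+00 1.96032940e-04 1.42555997e+00] [-0.01968626 -0.39650211 -1.08724338] [-0.09040675 -0.06824368 -0.05355279] 13.507152989356964
```

View pics/l.png

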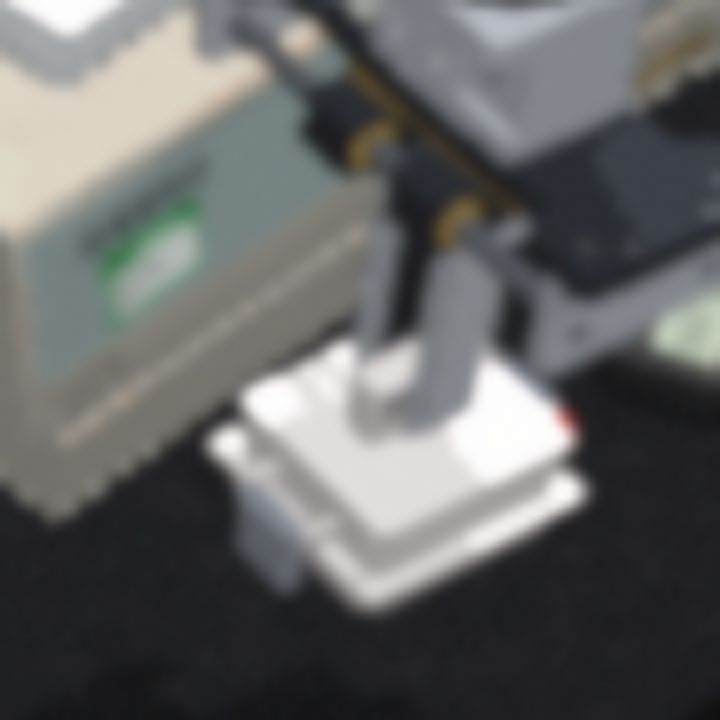

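>>> drive_tool(rows=[[0,0,0,2,-0.3,0,1],[0,0,0,3.5,-0.5,0,1],[0,0,0,3.7,-0.5,0,1],[0,0,0,3.7,-0.5,0,1],[0,0,0,3.7,-0.5,0,1],[0,0,0,3.7,-0.5,0,1],[0,0,0,3.7,-0.5,0,1],[0,0,0,3.7,-0.5,0,1],[0,0,0,3.7,-0.5,0,1],[0,0,0,3.7,-0.5,0,1],[0,0,0,3.7,-0.5,0,1],[0,0,0,3.7,-0.5,0,1],[0,0,0,3.7,-0.5,0,1],[0,0,0,3,-0.48,0,1],[0,0,0,1.7,-0.3,0,1],[0,0,0,0.75,0,0,1],[0,0,0,0,0,0,1],[0,0,0,0,0,0,1]])

```text
time: 18.28
tool_pos: [0.4657, 0.2845, 0.1683]
tool_rot: [-3.141, 0.001, 1.418]
force: [0.1, -1.6, -1.6]
finger_gap: 0.147
```

Run:
```python
from ov import *
s=sensors.observe();t=s['tool_pos'];print(t,s['tool_rot'],s['force'],s['wrist_torque'],s['finger_gap']*94)
f=imaging.grab_frame('scene')
g=imaging.grab_frame('top')
cv2.imwrite('pics/m.png',np.hstack([view(f[:,:,::-1].copy(),'scene',(200,285),50,4,[]),view(g[:,:,::-1].copy(),'top',(176,234),50,4,[])]))
```

```text
[0.46565659 0.28447275 0.16830982] [-3.14100851e+00  8.38708710e-04  1.41844907e+00] [ 0.07673949 -1.57909547 -1.58242532] [-0.07100794 -0.06011183 -0.0035135 ] 13.83419728754521
```

View pics/m.png

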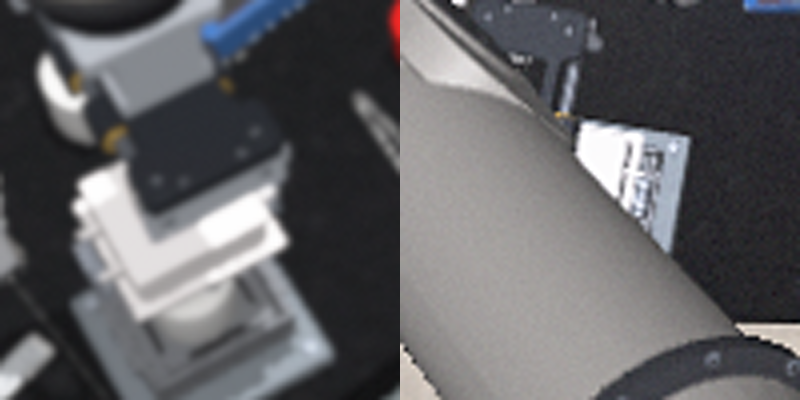

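>>> drive_tool(rows=[[0,0,0,0.3,0,2,1],[0,0,0,0,0,2,1],[0,0,0,0,0,0.4,1],[0,0,0,0,0,0,1],[0,0,0,0,0,0,1],[0,0,0,0,0,0,1]])

```text
time: 18.88
tool_pos: [0.4667, 0.2882, 0.1258]
tool_rot: [3.141, -0.001, 1.42]
force: [0.8, -0.2, -2.1]
finger_gap: 0.144
```

Run:
```python
from ov import *
s=sensors.observe();t=s['tool_pos'];print(t,s['tool_rot'],s['force'],s['wrist_torque'])
f=imaging.grab_frame('scene');cv2.imwrite('pics/scene_n.png',f[:,:,::-1])
g=imaging.grab_frame('top');cv2.imwrite('pics/top_n.png',g[:,:,::-1])
b=t[2]-.0657;c=[t[0],t[1],-.15]
i=[([sq(.08,.084,b+.014)],c,(0,0,255)),([sq(.07,.074,b+.04)],c,(0,255,0)),([sq(.08,.084,.048)],[.4658,.2884,-.15],(255,0,0))]
cv2.imwrite('pics/n.png',np.hstack([view(f[:,:,::-1].copy(),'scene',(200,295),33,6,x) for x in([],i)]))
cv2.imwrite('pics/n2.png',np.hstack([view(g[:,:,::-1].copy(),'top',(176,234),33,6,x) for x in([],i)]))
```

```text
[0.46670987 0.28822581 0.12578774] [ 3.14058373e+00 -6.93444160e-04  1.41963158e+00] [ 0.76812603 -0.16488988 -2.09889038] [-0.02740186 -0.0357904   0.04376909]
```

View pics/n.png

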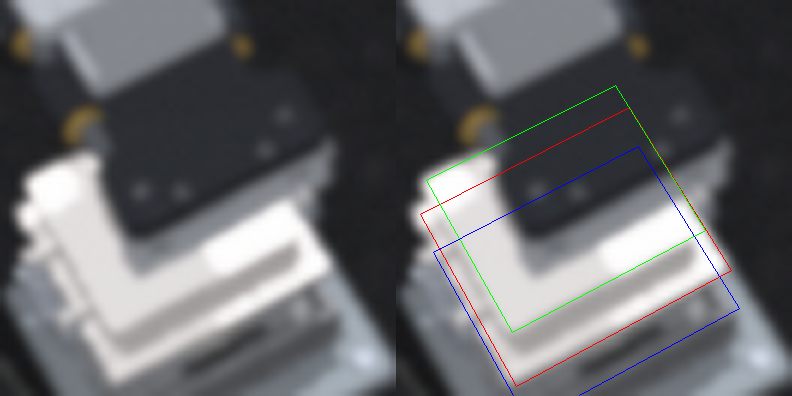

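View pics/n2.png

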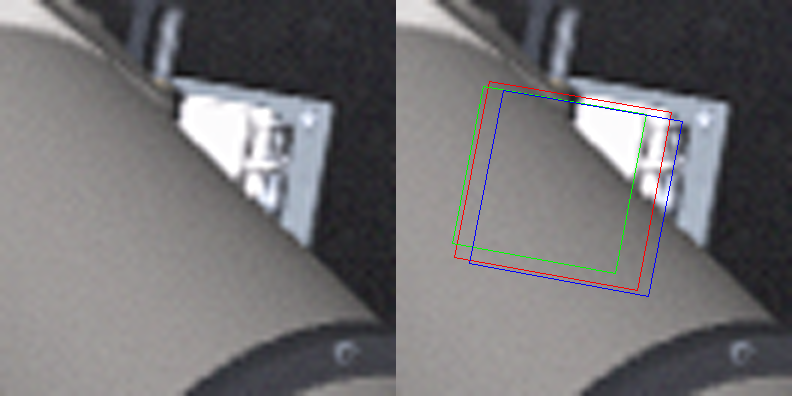

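>>> drive_tool(rows=[[0,0,0,0,-0.09,0.5,1],[0,0,0,0,0,0.3,1],[0,0,0,0,0,0.1,1],[0,0,0,0,0,0,1],[0,0,0,0,0,0,1]])

```text
time: 19.4
tool_pos: [0.4652, 0.2885, 0.1156]
tool_rot: [-3.141, 0.0, 1.421]
force: [-0.2, 1.1, -2.1]
finger_gap: 0.149
```

>>> drive_tool(rows=[[0,0,0,0,0,0.1,1],[0,0,0,0,0,0.1,1],[0,0,0,0,0,0,1]])

```text
time: 19.65
tool_pos: [0.4652, 0.2884, 0.1136]
tool_rot: [-3.141, 0.0, 1.42]
force: [-0.1, -0.3, -2.4]
finger_gap: 0.145
```

>>> drive_tool(rows=[[0,0,0,0,0,0.1,1],[0,0,0,0,0,0,1]])

```text
time: 19.82
tool_pos: [0.4652, 0.2884, 0.1126]
tool_rot: [-3.141, 0.0, 1.42]
force: [-0.7, -0.5, -2.3]
finger_gap: 0.145
```

>>> drive_tool(rows=[[0,0,0,0,0,0.1,1],[0,0,0,0,0,0,1]])

```text
time: 19.98
tool_pos: [0.4652, 0.2884, 0.1116]
tool_rot: [-3.142, 0.0, 1.42]
force: [-0.7, -0.2, -1.8]
finger_gap: 0.144
```

>>> drive_tool(rows=[[0,0,0,0,0,0.1,1],[0,0,0,0,0,0,1]])

```text
time: 20.15
tool_pos: [0.4652, 0.2884, 0.1106]
tool_rot: [-3.142, 0.0, 1.42]
force: [0.0, -0.4, -1.4]
finger_gap: 0.146
```

>>> drive_tool(rows=[[0,0,0,0,0,0.1,1],[0,0,0,0,0,0,1]])

```text
time: 20.32
tool_pos: [0.4653, 0.2883, 0.1096]
tool_rot: [-3.142, 0.0, 1.42]
force: [-0.7, -0.7, -0.3]
finger_gap: 0.142
```

>>> drive_tool(rows=[[0,0,0,0,0,0.1,1],[0,0,0,0,0,0,1]])

```text
time: 20.48
tool_pos: [0.4653, 0.2885, 0.1087]
tool_rot: [3.141, -0.0, 1.42]
force: [0.5, -0.5, 0.6]
finger_gap: 0.142
```

>>> drive_tool(rows=[[0,0,0,0,0,0.1,1],[0,0,0,0,0,0,1]])

```text
time: 20.65
tool_pos: [0.4654, 0.2886, 0.1078]
tool_rot: [3.141, -0.0, 1.42]
force: [-0.0, 0.5, 0.9]
finger_gap: 0.147
```

>>> drive_tool(rows=[[0,0,0,0,0,0.1,1],[0,0,0,0,0,0,1]])

```text
time: 20.82
tool_pos: [0.4654, 0.2886, 0.1068]
tool_rot: [3.141, -0.0, 1.42]
force: [0.8, -0.8, 3.0]
finger_gap: 0.147
```

>>> drive_tool(rows=[[0,0,0,0,0,0.1,1],[0,0,0,0,0,0,1]])

```text
time: 20.98
tool_pos: [0.4654, 0.2887, 0.1059]
tool_rot: [3.141, -0.0, 1.42]
force: [-0.0, -0.8, 4.9]
finger_gap: 0.143
```

>>> drive_tool(rows=[[0,0,0,0,0,0.1,1],[0,0,0,0,0,0,1]])

```text
time: 21.15
tool_pos: [0.4652, 0.2883, 0.1045]
tool_rot: [-3.142, 0.0, 1.42]
force: [0.7, -0.2, 0.3]
finger_gap: 0.146
```

>>> drive_tool(rows=[[0,0,0,0,0,0.05,1],[0,0,0,0,0,0,1]])

```text
time: 21.32
tool_pos: [0.4652, 0.2883, 0.104]
tool_rot: [-3.141, 0.0, 1.42]
force: [1.1, -0.4, -0.7]
finger_gap: 0.145
```

>>> drive_tool(rows=[[0,0,0,0,0,0.05,1],[0,0,0,0,0,0,1]])

```text
time: 21.48
tool_pos: [0.4651, 0.2884, 0.1035]
tool_rot: [-3.141, 0.0, 1.42]
force: [-0.0, 0.3, 0.0]
finger_gap: 0.147
```

>>> drive_tool(rows=[[0,0,0,0,0,0.05,1],[0,0,0,0,0,0,1]])

```text
time: 21.65
tool_pos: [0.4651, 0.2884, 0.1031]
tool_rot: [-3.141, 0.0, 1.42]
force: [-0.5, -0.6, -0.8]
finger_gap: 0.147
```

>>> drive_tool(rows=[[0,0,0,0,0,0.05,1],[0,0,0,0,0,0.05,1],[0,0,0,0,0,0,1]])

```text
time: 21.9
tool_pos: [0.4652, 0.2884, 0.1021]
tool_rot: [-3.141, 0.0, 1.42]
force: [-0.3, -0.8, 0.1]
finger_gap: 0.146
```

>>> drive_tool(rows=[[0,0,0,0,0,0.05,1],[0,0,0,0,0,0,1]])

```text
time: 22.07
tool_pos: [0.4652, 0.2884, 0.1016]
tool_rot: [-3.142, 0.0, 1.42]
force: [-0.8, -0.7, -0.3]
finger_gap: 0.147
```

>>> drive_tool(rows=[[0,0,0,0,0,0.05,1],[0,0,0,0,0,0,1]])

```text
time: 22.23
tool_pos: [0.4653, 0.2885, 0.1012]
tool_rot: [3.142, -0.0, 1.42]
force: [-1.0, -0.5, -0.3]
finger_gap: 0.145
```

>>> drive_tool(rows=[[0,0,0,0,0,0.05,1],[0,0,0,0,0,0,1]])

```text
time: 22.4
tool_pos: [0.4653, 0.2884, 0.1007]
tool_rot: [-3.142, -0.0, 1.42]
force: [0.3, 0.3, -0.1]
finger_gap: 0.145
```

>>> drive_tool(rows=[[0,0,0,0,0,0.05,1],[0,0,0,0,0,0,1]])

```text
time: 22.57
tool_pos: [0.4651, 0.2881, 0.0999]
tool_rot: [-3.141, 0.001, 1.42]
force: [-1.3, -1.2, -10.8]
finger_gap: 0.145
```

>>> drive_tool(rows=[[0,0,0,0,0,0.05,1],[0,0,0,0,0,0,1]])

```text
time: 22.73
tool_pos: [0.4652, 0.2885, 0.0996]
tool_rot: [-3.141, -0.0, 1.42]
force: [-0.7, 0.4, -0.9]
finger_gap: 0.145
```

>>> drive_tool(rows=[[0,0,0,0,0,0.05,1],[0,0,0,0,0,0,1]])

```text
time: 22.9
tool_pos: [0.4652, 0.2886, 0.0992]
tool_rot: [-3.142, -0.0, 1.42]
force: [-0.2, -0.9, -1.9]
finger_gap: 0.145
```

>>> drive_tool(rows=[[0,0,0,0,0,0.04,1],[0,0,0,0,0,0,1]])

```text
time: 23.07
tool_pos: [0.4652, 0.2886, 0.0991]
tool_rot: [3.141, -0.0, 1.42]
force: [-2.1, -1.2, 3.3]
finger_gap: 0.146
```

>>> drive_tool(rows=[[0,0,0,0,0,0.04,1],[0,0,0,0,0,0,1]])

```text
time: 23.23
tool_pos: [0.4653, 0.2886, 0.0991]
tool_rot: [3.141, -0.0, 1.42]
force: [-3.4, -2.3, 12.4]
finger_gap: 0.147
```

Run:
```python
from ov import *
s=sensors.observe();t=s['tool_pos'];print(t,s['tool_rot'],s['force'],s['wrist_torque'])
f=imaging.grab_frame('scene');cv2.imwrite('pics/scene_o.png',f[:,:,::-1])
cv2.imwrite('pics/o.png',view(f[:,:,::-1].copy(),'scene',(200,305),40,8,[]))
```

```text
[0.46526683 0.28862503 0.09905489] [ 3.14120262e+00 -2.82944750e-05  1.42049319e+00] [-3.38172114 -2.31067952 12.42703762] [-0.69793085  0.96248136  0.02958211]
```

View pics/o.png

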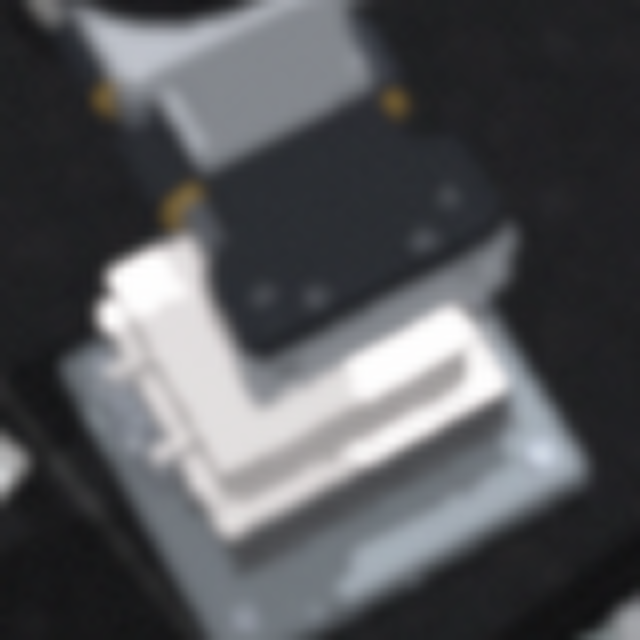

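>>> drive_tool(rows=[[0,0,0,0,0,-0.08,1],[0,0,0,0,0,0,1]])

```text
time: 23.45
tool_pos: [0.4654, 0.2885, 0.0994]
tool_rot: [3.141, -0.0, 1.42]
force: [0.0, -0.1, -2.3]
finger_gap: 0.149
```

>>> drive_tool(rows=[[0,0,0,0,0,-0.05,1],[0,0,0,0,0,0,1]])

```text
time: 23.62
tool_pos: [0.4653, 0.2885, 0.0997]
tool_rot: [-3.142, -0.0, 1.42]
force: [-0.3, -0.0, -1.3]
finger_gap: 0.148
```

>>> drive_tool(rows=[[0,0,0,0,0,-0.05,1],[0,0,0,0,0,0,1]])

```text
time: 23.78
tool_pos: [0.4652, 0.2884, 0.0999]
tool_rot: [-3.141, -0.0, 1.42]
force: [1.9, 0.7, -8.3]
finger_gap: 0.147
```

The clips hold against a gentle pull of about 8 N. I'll seat it back down and release.

>>> drive_tool(rows=[[0,0,0,0,0,0.05,1],[0,0,0,0,0,0.05,1],[0,0,0,0,0,0.03,1],[0,0,0,0,0,0,1]])

```text
time: 24.12
tool_pos: [0.4653, 0.2885, 0.0991]
tool_rot: [3.141, -0.0, 1.42]
force: [-0.0, -1.0, 2.4]
finger_gap: 0.147
```

>>> drive_tool(rows=[[0,0,0,0,0,0.03,1],[0,0,0,0,0,0,1]])

```text
time: 24.28
tool_pos: [0.4653, 0.2885, 0.0991]
tool_rot: [3.141, 0.0, 1.42]
force: [-2.8, -2.7, 7.4]
finger_gap: 0.146
```

>>> drive_tool(rows=[[0,0,0,0,0,-0.02,1],[0,0,0,0,0,0,1.8],[0,0,0,0,0,0,2.6],[0,0,0,0,0,0,3.5],[0,0,0,0,0,0,3.5],[0,0,0,0,0,0,3.5]])

```text
time: 24.78
tool_pos: [0.4653, 0.2885, 0.0988]
tool_rot: [3.142, -0.0, 1.42]
force: [1.0, 0.6, 0.6]
finger_gap: 0.369
```

>>> drive_tool(rows=[[0,0,0,0,0,-0.5,3.5],[0,0,0,0,0,-2,3.5],[0,0,0,0,0,-4,3.5],[0,0,0,0,0,-4,3.5],[0,0,0,-4,0,0,3.5],[0,0,0,-4,0,0,3.5],[0,0,0,-4,0,0,3.5],[0,0,0,-4,0,0,3.5],[0,0,0,-4,0,0,3.5],[0,0,0,-4,0,0,3.5],[0,0,0,0,0,0,3.5]])

```text
time: 25.7
tool_pos: [0.4279, 0.0446, 0.204]
tool_rot: [-3.141, 0.002, 1.414]
force: [0.6, -0.4, 0.2]
finger_gap: 0.367
```

Run:
```python
from ov import *
s=sensors.observe();t=s['tool_pos'];print(t,s['force'],s['time'])
f=imaging.grab_frame('scene')
g=imaging.grab_frame('top')
c=[.4656,.2885,-.15];b=.034
i=[([sq(.08,.084,b+.014)],c,(0,0,255)),([sq(.07,.074,b+.04)],c,(0,255,0)),([sq(.014,.04,b+.066)],c,(255,0,255)),([sq(.11,.11,.014)],c,(255,0,0))]
cv2.imwrite('pics/p.png',np.vstack([np.hstack([view(f[:,:,::-1].copy(),'scene',(200,305),33,4,x),view(g[:,:,::-1].copy(),'top',(176,234),33,4,x)]) for x in([],i)]))
for n in('scene','top'): print([(r['conf'],r['point']) for r in finder.search_frame('large_weight',n)])
```

```text
[0.42792217 0.04456876 0.2039919 ] [ 0.58705632 -0.39257607  0.1791156 ] 25.7
[(0.77, [0.6321, 0.2367, 0.0352])]
[(0.91, [0.6387, 0.2409, 0.0304])]
```

View pics/p.png

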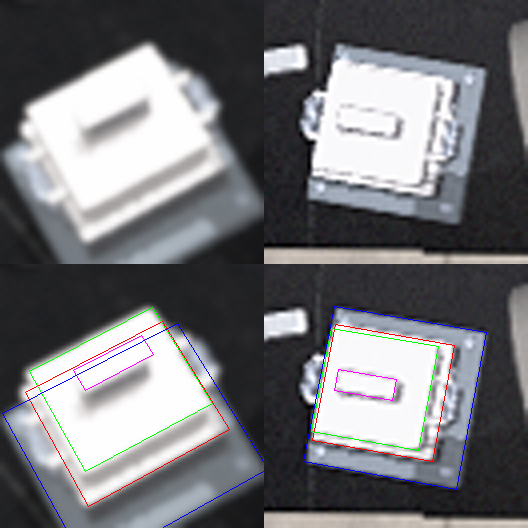

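The cover is home and level, squarely centred on the tray, with both clips flush in the two views. The large weight has not moved and the arm is clear, so I'm handing in.

```bash
python3 -c "
from workcell import arm,sensors
print(arm.sign_off())"
```

```text
the job is handed in; nothing more can be done
None
```

The small steel weight is in the tray seat and the white cover is snapped down over it; I handed in at about 26 s of the 69 s allowed. The hand-in gives no verdict, so this rests on my own checks.

**Weight:** I gripped it, lowered it until it touched, then nudged it against the stops on all four sides. That showed it was inside them with the tray raised about 4 mm, and let me centre it before letting go. Pictures afterwards showed it upright in the seat.

**Cover:** I gripped it by the rib, turned it to the tray's angle and pressed it down in 0.4–1 mm steps. The push peaked at about 5 N net at the wrist, below the stated 7 to 14 N. The clips then pulled the cover down and the flange landed on the rim. The highest load I read was about 12 N, sampled only at the end of each move.

**Last checks:**
- A pull up of about 8 N was held by the clips. I then set the cover back on the rim and released it.
- The last pictures show the cover level and centred, with the clips down at both ends.
- The large weight was seen in the same place to within about 6 mm, and the arm was clear.

**Disagreements:**
- The first camera fits suggested the tray was raised only 0–2 mm. I went by the contact height and the stops, which gave about 4 mm.
- The outlines I drew on the final pictures sit 1–2 mm off, within the camera calibration.

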